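# Free the cam lock and push the tube carriage home

## Task

On the bench fixture, a cam with a lever blocks the sliding carriage that carries the tube rack. First push the lever round by its upright post until the cam's low side faces the carriage's roller (the lever then points straight along the slide, away from the push plate); only then push the carriage forward by its push plate until it is fully home against the stop block. Do not touch or lift the rack or its tubes, leave the things standing about where they are, and finish clear of everything.

Things in the scene. Friction and masses are not known exactly. Their poses are not given: they have to be found in the camera images.
- fixture: Fixture fixed to the bench: grey base plate 280 x 250 x 10 mm with carriage and cam. Origin at bench height under the middle of the deck at its start; x = forward, the way the carriage slides (away from the robot, within 0.3 rad of world x), y left. Plate spans x -130..150, y -190..60 mm. Aluminium stop block (20 x 76 mm, 44 mm high) at the end of the slide, near face at x = 129 mm.
- carriage (a joint): Forward slide of the carriage (m): 0 = back (start), 0.040 = fully home, nose on the stop block (hard stop). Stays where left; takes about 3 N. Its follower roller (radius 8 mm, below the lever) is blocked by the cam unless the cam is low; the low point leaves 2 mm to spare at home. Forcing it does not help: the cam holds by friction.
- push_face (a point): Centre of the near (-x) face of the carriage's push plate at 80 mm height. The plate is upright, 60 mm wide along the fixture's y, 10 mm thick, its top at z = 105 mm; push on this face toward the fixture's +x. The face lies at fixture x = -123 mm + carriage, y = 0; the rack begins 48 mm beyond it.
- cam (a joint): Angle of cam and lever (rad), growing counterclockwise seen from above: 0 = high point at the roller, lever to fixture -x; pi/2 = lever to -y (outward); pi = low point at the roller, lever to +x. Starts 0 to 0.8, range -0.3 to 3.75: no stop at the low point. Turn it by growing angle, through -y. Stays where left; friction 0.45 N m, about 6 N at the post.
- cam_pivot (a point): Point on the cam's upright turning axis at 52 mm height, at fixture x = 0, y = -130 mm. The cam is a steel disc 60 mm across, set 20 mm off this axis toward the lever, z 21..35 mm. The hub (radius 15 mm) reaches 56 mm high.
- lever_post (a point): Centre of the top of the upright black post on the lever's end: post diameter 16 mm, z from 52 mm (lever top) to 105 mm, 75 mm from the pivot axis. Under the lever nothing of the carriage or cam is higher than 44 mm; the rails, follower arm and roller pass beneath the lever.
- deck (a point): Centre of the top of the carriage's deck (at 30 mm height), moves with the carriage; axes as the fixture's.
- rack: White tube rack, 150 x 52 x 52 mm, standing loose on the deck inside an 8 mm high rim, long side along the slide. Origin at the centre of its underside. Not to be touched.
- tube_a: Capped sample tube (blue cap), 15 x 78 mm, standing loose in the rack, its top 114 mm above the bench. Origin at its lower end.
- tube_b: Capped sample tube (white cap), same size, in the rack.
- tube_c: Capped sample tube (yellow cap), same size, in the rack.
- jar: Bystander: clear jar with a red lid, 63 mm across, 72 mm high, right of the fixture, near its near corner. Origin at the centre of its underside.
- small_beaker: Bystander: small beaker, 58 mm across, 78 mm high, left of the fixture. Origin at the centre of its underside.
- brown_bottle: Bystander: brown reagent bottle with a black cap, 48 mm across, 95 mm high, left of the fixture. Origin at the centre of its underside.
- wash_bottle: Bystander: white wash bottle with a bent spout, 63 x 102 x 205 mm, at the left of the bench. Origin at the centre of its underside.

How it is judged (in metres and radians):
On the way, in this order (a step that is already met when the one before it is completed fails the run):
1. the cam is at its low point while the carriage is still back (value of joint cam between 2.79159 and 3.49159 rad and value of joint carriage below 0.015 m), for 0.2 s.
2. the carriage is pushed home with the cam still low (value of joint cam between 2.79159 and 3.49159 rad and value of joint carriage above 0.037 m), for 0.2 s.
At the end, for the whole second after the job is handed in: The cam stands within 0.35 rad of its low point (joint pi), the carriage is home (joint at least 37 of 40 mm) and at rest, the rack stands level and still within the deck's rim and the tubes are down in it (all of step 2 and velocity of joint carriage between -0.005 and 0.005 m/s and angle between rack's own z axis and vertical below 0.1 rad and z of rack in the frame of deck below 0.006 m and x of rack in the frame of deck between -0.008 and 0.008 m and z of each of tube_a, tube_b, tube_c in the frame of deck below 0.015 m and linear speed of rack below 0.01 m/s); the robot touches nothing.
It fails at once if the carriage is pushed forward (over 15 mm) while the cam is not at its low point (value of joint carriage above 0.015 m and not (value of joint cam between 2.79159 and 3.49159 rad)).
It fails at once if the rack is lifted or tipped (z of rack in the frame of deck above 0.01 m or angle between rack's own z axis and vertical above 0.2 rad).
It fails at once if a tube is pulled out of the rack (z of any of tube_a, tube_b, tube_c in the frame of deck above 0.025 m).
It fails at once if the robot touches the rack or a tube (contact force between any of the fingers, the arm and rack above 1 N or contact force between any of the fingers, the arm and tube_a above 1 N or contact force between any of the fingers, the arm and tube_b above 1 N or contact force between any of the fingers, the arm and tube_c above 1 N).
It fails at once if a bystander is moved more than 20 mm or tipped (distance of any of jar, small_beaker, brown_bottle, wash_bottle from where it was at the start of the episode above 0.02 m or angle between any of jar, small_beaker, brown_bottle, wash_bottle's own z axis and vertical above 0.3 rad).
It also fails if it takes over 56 s, if anything falls off the work surface, if the arm or the gripper's body presses on something with over 40 N, if the wrist force passes 120 N, or if a joint passes its speed limit or range.

## Robot

A 6-joint arm with a two-finger parallel gripper is mounted at the origin on a cart in front of the work surface, level with it; the furniture and walls round the work are solid. World frame = base frame: x ahead of the robot, y to its left, z up, the work surface at z = 0. Lengths are in m, angles in degrees, forces in N, time in s.
With the tool pointing down it reaches from about 0.35 to 0.875 m from the base axis. Payload 15.5 kg.
Tool frame: the origin (TCP) lies midway between the tips of the shut fingers; the grasp point (between the pads) lies 19 mm behind it (manip.grip_depth is the distance from the TCP to the grasp point, in m); z points along the fingers, y is the line along which they close (so a half turn about z gives the same grasp; the last joint's range is limited). The gripper opens to 85 mm and grips with 20 to 120 N. Pads are 22 mm wide; open, the fingers measure 114 mm over their backs; the gripper's body (76 mm by 85 mm) begins 54 mm behind the grasp point. The pads swing forward as they close: fully open they stand 13 mm farther back than shut.
Start: joints at [-74.169, 28.281, 77.091, -0, 74.628, -5.472], TCP at [0.227, -0.582, 0.231] pointing down, gripper open.
Joint ranges: [-166.48, 166.48], [-47.26, 123.95], [12.59, 153.08], [-70.14, 250.14], [6.76, 159.57], [-176.63, 176.63]. Speed limits (degrees/s): [108.29, 108.29, 147.25, 172.46, 172.46, 172.46].

## Interface

Orientations are given as a 3x3 rotation matrix whose columns are the frame's x, y, z axes.
In Python, from rig import manip, cams gives the robot as it stands.
- The arm moves only by the tool send_rows, never from a script. Its argument "plan" is a list of rows, each a list of 7 numbers: the shift along the tool's x, y, z in cm, then the turn, a rotation vector about the tool's x, y, z in degrees, then the opening, from 0 (shut) to 1 (fully open). A call has exactly 5 rows; each row shifts and turns the commanded pose from where the row before left it, along the tool's axes as they then stand; what a row does not reach is not made up. A row lasts 1/12 s, in which the tool goes at most 41.7 mm and 7.16 degrees, less where a joint would pass 70% of its speed; a pose out of reach is approached as far as the arm can. A call with a gripper value outside its range is refused whole. The fingers move at their own pace and stop on an object; "squeeze" is the grip in N (left out, the last holds). Time passes only in rows, so rows that do not move let the fingers close, or fill a call up. It gives the time, the measured TCP pose, the force, the opening and the grip force at its end, in the units of the state.
- manip.read_state(): the state, without advancing time (a new reading comes with each control period).
- cams.grab_frame(name): name is "scene" or "side" or "wrist"; returns the picture (420x560x3 uint8, blue, green, red); there is no depth.
- cams.get_calibration(name): a dict with "camera_matrix" (3x3 intrinsics, pixels), "view" (4x4, takes a point from world to camera coordinates). Camera axes: x right, y down, z forward; pixel columns grow to the right and rows downward; lengths in m; the calibration is good to about 2 mm. A picture is of the moment at which its call begins: read the wrist's pose just before it. get_calibration takes no time and is no camera call; for the wrist camera it gives the pose at the moment of the call.
- manip.sign_off(): hands the job in; it is judged then, once.
The state is a dict: "time": time; "q": joint angles; "joint_vel": joint speeds; "joint_torque": joint torques, N m; "position": TCP position; "tool_rot": TCP orientation; "ft_force": force on the tool from outside, world axes, zero at the start; "wrist_torque": the same for the moment, N m; "opening": finger opening in m; "finger_force": force on a finger pad.
Only numpy, scipy, OpenCV 4.12 (cv2) and the standard library are available. Lean on these libraries where they do the work, as an engineer would, in place of code of your own. Each camera call takes 0.05 s, during which the arm holds its last target. There are 200 camera calls.

## Working session

There is one attempt and no reset: what is moved stays moved. The work goes in short steps, Python scripts to look and compute and a tool call to move; the robot and the scene stay as the last step left them, time stands still between calls to the robot, and variables do not carry over. Pictures are saved under pics/ and viewed, at most 10 in all, crops included, and the job is handed in when it is done.

Besides the shell and the picture viewer there is one more tool, called after ">>>" by a JSON object that holds its "name" and its "arguments". send_rows: Moves the arm, as the interface text tells. Its arguments: {"type":"object","properties":{"plan":{"type":"array"},"squeeze":{"type":"number"}},"required":["plan"]}

```bash
mkdir -p pics; ls
python3 - <<'E'
from rig import manip,cams
import cv2,numpy as np
for n in("scene","side"):
    f=cams.grab_frame(n);cv2.imwrite(f"pics/{n}0.png",f)
    c=cams.get_calibration(n);print(n,np.round(c["camera_matrix"],1).tolist(),np.round(c["view"],3).tolist())
s=manip.read_state();print(s["time"],s["position"],np.round(s["tool_rot"],3).tolist())
E
```

```text
pics
scene [[512.0, 0.0, 283.4], [0.0, 512.0, 202.9], [0.0, 0.0, 1.0]] [[-0.649, -0.761, 0.016, 0.419], [-0.425, 0.345, -0.837, 0.263], [0.631, -0.55, -0.547, 0.948], [0.0, 0.0, 0.0, 1.0]]
side [[413.7, 0.0, 276.4], [0.0, 413.7, 215.2], [0.0, 0.0, 1.0]] [[-0.865, -0.502, 0.019, 0.519], [-0.243, 0.384, -0.891, 0.169], [0.44, -0.775, -0.454, 0.86], [0.0, 0.0, 0.0, 1.0]]
0.1 [ 0.22694501 -0.58199398  0.23074947] [[0.932, 0.363, -0.0], [0.363, -0.932, 0.001], [0.0, -0.001, -1.0]]
```

View pics/scene0.png

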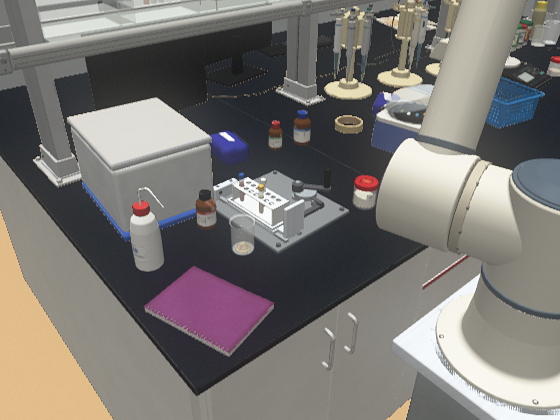

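View pics/side0.png

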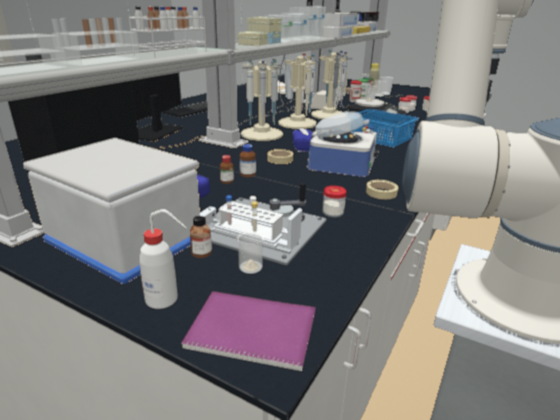

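The scene view shows the plate at about (280,210), the post top at about (327,172), the push plate at about (293,218), and the jar at (366,192). The side view shows the same fixture at about (262,225). I'll zoom in.

```bash
cat > h.py <<'E'
import numpy as np,cv2
from rig import manip,cams
def ray(n,px,z,c=None):
    c=c or cams.get_calibration(n);V=np.array(c["view"]);K=np.array(c["camera_matrix"])
    R=V[:3,:3];o=-R.T@V[:3,3];d=R.T@np.linalg.inv(K)@[px[0],px[1],1]
    return o+d*(z-o[2])/d[2]
def proj(n,p,c=None):
    c=c or cams.get_calibration(n);V=np.array(c["view"]);K=np.array(c["camera_matrix"])
    u=K@(V[:3,:3]@np.array(p)+V[:3,3]);return u[:2]/u[2]
E
python3 - <<'E'
from h import *
a=cv2.imread("pics/scene0.png")[160:255,200:390]
cv2.imwrite("pics/z.png",cv2.resize(a,None,fx=4.2,fy=4.2,interpolation=cv2.INTER_CUBIC))
for p,z in(((327,170),.105),((293,204),.105),((347,209),.01),((279,246),.01),((366,180),.072)): print(p,ray("scene",p,z).round(3))
f=cams.grab_frame("wrist");cv2.imwrite("pics/w0.png",f)
E
```

```text
(327, 170) [ 0.555 -0.063  0.105]
(293, 204) [0.493 0.105 0.105]
(347, 209) [ 0.496 -0.084  0.01 ]
(279, 246) [0.489 0.148 0.01 ]
(366, 180) [ 0.496 -0.147  0.072]
```

View pics/z.png

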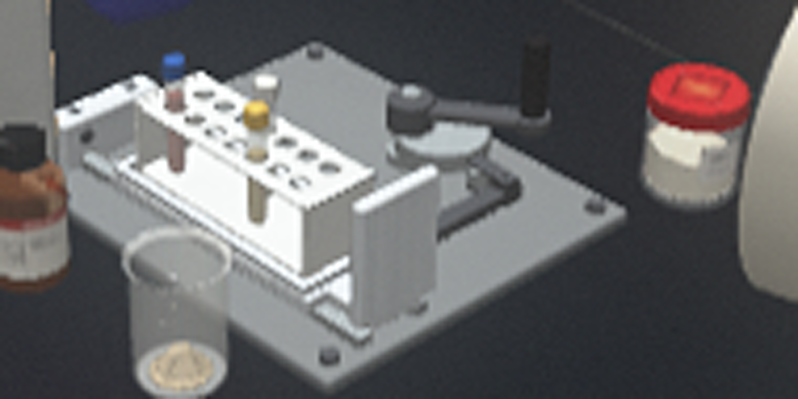

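Run:
```python
from h import *
g=lambda u,v,z:ray("scene",(200+u/4.2,160+v/4.2),z)[:2]
A=g(627,212,.01);B=g(330,388,.01);C=g(315,42,.01)
L=g(357,212,.105);R=g(437,174,.105);P=g(537,40,.105);H=g(410,95,.056);J=g(698,88,.072)
y=B-A;print("yaw near edge",np.degrees(np.arctan2(-y[0],y[1])),np.linalg.norm(y))
x=C-A;print("yaw right",np.degrees(np.arctan2(x[1],x[0])),np.linalg.norm(x))
th=np.arctan2((-y[0]+x[0]),(y[1]+x[0])) if 0 else .5*(np.arctan2(-y[0],y[1])+np.arctan2(x[1],x[0]))
Rm=np.array([[np.cos(th),-np.sin(th)],[np.sin(th),np.cos(th)]])
pts=[(A,(-.13,-.19)),(B,(-.13,.06)),(C,(.15,-.19)),(L,(-.123,.03)),(R,(-.123,-.03)),(H,(0,-.13))]
for p,q in pts: print(p.round(3),"origin",(p-Rm@q).round(3))
O=np.mean([p-Rm@q for p,q in pts],axis=0);print(np.degrees(th),O)
print("post",P,Rm.T@(P-O),"jar",J,Rm.T@(J-O))
d=Rm.T@(P-O)-[0,-.13];print("lever",np.linalg.norm(d),np.arctan2(-d[1],-d[0]))
```

```text
yaw near edge 3.682413508992456 0.24775139848070957
yaw right 2.8329015294517057 0.2783991541139421
[ 0.488 -0.084] origin [0.607 0.113]
[0.472 0.164] origin [0.605 0.111]
[ 0.766 -0.07 ] origin [0.605 0.111]
[0.485 0.136] origin [0.609 0.113]
[0.485 0.079] origin [0.606 0.116]
[ 0.616 -0.021] origin [0.609 0.109]
3.257657519222081 [0.606711   0.11218456]
post [ 0.5557527  -0.06636945] [-0.0610225  -0.17536971] jar [ 0.49289392 -0.14370527] [-0.12817441 -0.24900853]
lever 0.07604049210259202 0.6393226127602355
```

Fixture: origin (0.607, 0.112), yaw 3.3°. The cam is at about 0.64 rad and the post at (0.556, -0.066). I'll move above the post, then grip it with the closing line along the tangent.

>>> {"name": "send_rows", "arguments": {"plan": [[2.5, -1.8, 0.25, 0, 0, 0, 1], [2.5, -1.8, 0.25, 0, 0, 0, 1], [2.5, -1.8, 0.25, 0, 0, 0, 1], [2.5, -1.8, 0.25, 0, 0, 0, 1], [2.5, -1.8, 0.25, 0, 0, 0, 1]], "squeeze": 25}}

```text
time: 0.57
position: [0.3113, -0.4517, 0.2185]
tool_rot: [[0.932, 0.363, -0.0], [0.363, -0.932, 0.0], [-0.0, -0.0, -1.0]]
ft_force: [0.6, -0.0, 0.0]
opening: 0.0856
finger_force: 0.0
```

>>> {"name": "send_rows", "arguments": {"plan": [[2.5, -1.8, 0.25, 0, 0, 0, 1], [2.5, -1.8, 0.25, 0, 0, 0, 1], [2.5, -1.8, 0.25, 0, 0, 0, 1], [2.5, -1.8, 0.25, 0, 0, 0, 1], [2.5, -1.8, 0.25, 0, 0, 0, 1]]}}

```text
time: 0.98
position: [0.3951, -0.3224, 0.2061]
tool_rot: [[0.932, 0.363, -0.0], [0.363, -0.932, 0.0], [-0.0, -0.0, -1.0]]
ft_force: [0.2, -0.2, 0.7]
opening: 0.0853
finger_force: 0.0
```

>>> {"name": "send_rows", "arguments": {"plan": [[2.5, -1.8, 0.25, 0, 0, 0, 1], [2.5, -1.8, 0.25, 0, 0, 0, 1], [2.5, -1.8, 0.25, 0, 0, 0, 1], [2.5, -1.8, 0.25, 0, 0, 0, 1], [2.5, -1.8, 0.25, 0, 0, 0, 1]]}}

```text
time: 1.4
position: [0.4789, -0.1931, 0.1936]
tool_rot: [[0.932, 0.363, -0.0], [0.363, -0.932, 0.0], [-0.0, -0.0, -1.0]]
ft_force: [0.0, -0.1, 0.2]
opening: 0.0854
finger_force: 0.0
```

>>> {"name": "send_rows", "arguments": {"plan": [[2.4, -1.8, 0.25, 0, 0, 0, 1], [2.4, -1.8, 0.25, 0, 0, 0, 1], [2.4, -1.8, 0.25, 0, 0, 0, 1], [2.4, -1.8, 0.25, 0, 0, 0, 1], [2.4, -1.8, 0.25, 0, 0, 0, 1]]}}

```text
time: 1.82
position: [0.5579, -0.0656, 0.181]
tool_rot: [[0.932, 0.363, -0.0], [0.363, -0.932, 0.0], [-0.0, -0.0, -1.0]]
ft_force: [0.8, -0.5, 0.7]
opening: 0.0853
finger_force: 0.0
```

>>> {"name": "send_rows", "arguments": {"plan": [[0, 0, 0, 0, 0, -6.2, 1], [0, 0, 0, 0, 0, -6.2, 1], [0, 0, 0, 0, 0, -6.2, 1], [0, 0, 0, 0, 0, 0, 1], [0, 0, 0, 0, 0, 0, 1]]}}

```text
time: 2.23
position: [0.5573, -0.067, 0.1811]
tool_rot: [[0.769, 0.639, -0.0], [0.639, -0.769, 0.0], [-0.0, -0.0, -1.0]]
ft_force: [-0.3, 0.6, -0.1]
opening: 0.0852
finger_force: 0.0
```

Run:
```python
from h import *
s=manip.read_state();print(s["time"],s["position"].round(4) if hasattr(s["position"],'round') else s["position"],np.round(s["tool_rot"],3).tolist(),np.round(s["q"],1))
c=cams.get_calibration("wrist");f=cams.grab_frame("wrist");cv2.imwrite("pics/w1.png",f)
print("post pred",proj("wrist",(.556,-.066,.105),c),"pivot",proj("wrist",(.614,-.018,.056),c))
T=np.array(s["tool_rot"]);print("to post in tool",T.T@(np.array([.556,-.066,.068])-s["position"]))
```

```text
2.2333 [ 0.5573 -0.067   0.1811] [[0.769, 0.639, -0.0], [0.639, -0.769, 0.0], [-0.0, -0.0, -1.0]] [-13.   26.4  89.7   0.   63.9  37.3]
post pred [275.56129506 220.65042314] pivot [275.99465552 100.66456327]
to post in tool [-0.00035617 -0.00160725  0.1131277 ]
```

View pics/w1.png

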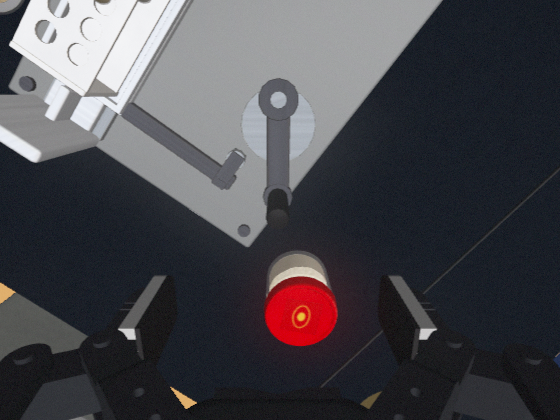

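The wrist view agrees with the estimate: hub at (278,99) and post top at about (277,214), against predictions of (276,101) and (276,221). The jar at (300,310) is clear of the fingers. I'll descend and close.

>>> {"name": "send_rows", "arguments": {"plan": [[0, 0, 2.4, 0, 0, 0, 1], [0, 0, 2.4, 0, 0, 0, 1], [0, 0, 2.4, 0, 0, 0, 1], [0, 0, 2.4, 0, 0, 0, 1], [0, 0, 1.7, 0, 0, 0, 1]]}}

```text
time: 2.7
position: [0.5567, -0.0671, 0.0665]
tool_rot: [[0.77, 0.638, -0.001], [0.638, -0.77, 0.0], [-0.001, -0.001, -1.0]]
ft_force: [0.1, 0.1, 0.4]
opening: 0.0855
finger_force: 0.0
```

>>> {"name": "send_rows", "arguments": {"plan": [[0, 0, 0, 0, 0, 0, 0.3], [0, 0, 0, 0, 0, 0, 0.2], [0, 0, 0, 0, 0, 0, 0], [0, 0, 0, 0, 0, 0, 0], [0, 0, 0, 0, 0, 0, 0]], "squeeze": 25}}

```text
time: 3.12
position: [0.5581, -0.0672, 0.0695]
tool_rot: [[0.767, 0.641, 0.002], [0.641, -0.767, -0.0], [0.001, 0.002, -1.0]]
ft_force: [-0.6, 0.8, 0.3]
opening: 0.0256
finger_force: 0.0
```

>>> {"name": "send_rows", "arguments": {"plan": [[0, 0, 0, 0, 0, 0, 0], [0, 0, 0, 0, 0, 0, 0], [0, 0, 0, 0, 0, 0, 0], [0, 0, 0, 0, 0, 0, 0], [0, 0, 0, 0, 0, 0, 0]]}}

```text
time: 3.53
position: [0.5579, -0.0672, 0.0692]
tool_rot: [[0.767, 0.641, 0.001], [0.641, -0.767, -0.0], [0.001, 0.001, -1.0]]
ft_force: [-1.9, 0.3, 8.9]
opening: 0.0149
finger_force: 25.7
```

Gripped (opening 15 mm). Next I'll swing the tool about the pivot at 6° per row.

>>> {"name": "send_rows", "arguments": {"plan": [[0.04, 0.78, 0, 0, 0, -6, 0], [0.04, 0.78, 0, 0, 0, -6, 0], [0.04, 0.78, 0, 0, 0, -6, 0], [0.04, 0.78, 0, 0, 0, -6, 0], [0.04, 0.78, 0, 0, 0, -6, 0]]}}

```text
time: 3.95
position: [0.5891, -0.0897, 0.0692]
tool_rot: [[0.339, 0.941, 0.0], [0.941, -0.339, -0.0], [-0.0, 0.0, -1.0]]
ft_force: [-4.5, 0.6, 9.0]
opening: 0.0153
finger_force: 25.8
```

Run:
```python
from h import *
s=manip.read_state();d=np.array(s["position"])[:2]-[.614,-.018];a=np.radians(3.26)
print(np.linalg.norm(d),"cam",np.arctan2(-d[1],-d[0])-a, "yawx",np.degrees(np.arctan2(s["tool_rot"][1][0],s["tool_rot"][0][0])),s["ft_force"],s["opening"])
```

```text
0.07591402604765018 cam 1.1794991912010693 yawx 70.1716194079209 [-4.54298308  0.57345906  9.03575129] 0.01532133574507927
```

Works as planned, with low forces. Continuing.

>>> {"name": "send_rows", "arguments": {"plan": [[0.04, 0.78, 0, 0, 0, -6, 0], [0.04, 0.78, 0, 0, 0, -6, 0], [0.04, 0.78, 0, 0, 0, -6, 0], [0.04, 0.78, 0, 0, 0, -6, 0], [0.04, 0.78, 0, 0, 0, -6, 0]]}}

```text
time: 4.37
position: [0.6281, -0.0939, 0.0693]
tool_rot: [[-0.176, 0.984, 0.001], [0.984, 0.176, -0.001], [-0.002, 0.001, -1.0]]
ft_force: [-2.4, -7.4, 6.5]
opening: 0.0155
finger_force: 25.5
```

>>> {"name": "send_rows", "arguments": {"plan": [[0.04, 0.78, 0, 0, 0, -6, 0], [0.04, 0.78, 0, 0, 0, -6, 0], [0.04, 0.78, 0, 0, 0, -6, 0], [0.04, 0.78, 0, 0, 0, -6, 0], [0.04, 0.78, 0, 0, 0, -6, 0]]}}

```text
time: 4.78
position: [0.6641, -0.0779, 0.0694]
tool_rot: [[-0.645, 0.764, 0.003], [0.764, 0.645, -0.002], [-0.003, 0.001, -1.0]]
ft_force: [1.9, -10.4, 1.6]
opening: 0.0156
finger_force: 25.1
```

>>> {"name": "send_rows", "arguments": {"plan": [[0.04, 0.78, 0, 0, 0, -6, 0], [0.04, 0.78, 0, 0, 0, -6, 0], [0.04, 0.78, 0, 0, 0, -6, 0], [0.04, 0.78, 0, 0, 0, -6, 0], [0.04, 0.78, 0, 0, 0, -6, 0]]}}

```text
time: 5.2
position: [0.6871, -0.0463, 0.0695]
tool_rot: [[-0.941, 0.339, 0.005], [0.339, 0.941, -0.002], [-0.005, -0.0, -1.0]]
ft_force: [7.8, -9.8, -0.3]
opening: 0.0151
finger_force: 24.8
```

>>> {"name": "send_rows", "arguments": {"plan": [[0.04, 0.78, 0, 0, 0, -6, 0], [0.04, 0.78, 0, 0, 0, -6, 0], [0.04, 0.78, 0, 0, 0, -6, 0], [0, 0, 0, 0, 0, 0, 0], [0, 0, 0, 0, 0, 0, 0]]}}

```text
time: 5.62
position: [0.692, -0.0217, 0.0696]
tool_rot: [[-0.999, 0.036, 0.006], [0.036, 0.999, -0.0], [-0.006, 0.0, -1.0]]
ft_force: [13.2, 3.4, -1.8]
opening: 0.0153
finger_force: 24.8
```

Run:
```python
from h import *
s=manip.read_state();d=np.array(s["position"])[:2]-[.614,-.018];a=np.radians(3.26)
print(np.linalg.norm(d),"cam",np.arctan2(-d[1],-d[0])-a, "yawx",np.degrees(np.arctan2(s["tool_rot"][1][0],s["tool_rot"][0][0])),s["ft_force"],s["opening"])
```

```text
0.07809239913207149 cam 3.036709783523198 yawx 177.960007170078 [13.22524921  3.40484185 -1.80177353] 0.01528011332305989
```

>>> {"name": "send_rows", "arguments": {"plan": [[0.2, 0.7, 0, 0, 0, -5, 0], [0, 0, 0, 0, 0, 0, 0], [0, 0, 0, 0, 0, 0, 0], [0, 0, 0, 0, 0, 0, 0.3], [0, 0, 0, 0, 0, 0, 0.6]]}}

```text
time: 6.03
position: [0.6877, -0.015, 0.0687]
tool_rot: [[-0.999, -0.051, 0.0], [-0.051, 0.999, -0.0], [-0.0, -0.0, -1.0]]
ft_force: [0.3, 0.1, -0.7]
opening: 0.0368
finger_force: 0.0
```

>>> {"name": "send_rows", "arguments": {"plan": [[0, 0, 0, 0, 0, 0, 1], [0, 0, 0, 0, 0, 0, 1], [0, 0, 0, 0, 0, 0, 1], [0, 0, 0, 0, 0, 0, 1], [0, 0, -1, 0, 0, 0, 1]]}}

```text
time: 6.45
position: [0.6864, -0.0149, 0.0769]
tool_rot: [[-0.999, -0.051, -0.003], [-0.051, 0.999, 0.0], [0.003, 0.0, -1.0]]
ft_force: [-0.2, 0.2, -0.3]
opening: 0.0854
finger_force: 0.0
```

>>> {"name": "send_rows", "arguments": {"plan": [[0, 0, -2.5, 0, 0, 0, 1], [0, 0, -2.5, 0, 0, 0, 1], [0, 0, -2.5, 0, 0, 0, 1], [0, 0, -2.5, 0, 0, 0, 0.5], [0, 0, -2.5, 0, 0, 0, 0]]}}

```text
time: 6.87
position: [0.6874, -0.015, 0.2054]
tool_rot: [[-0.999, -0.051, 0.0], [-0.051, 0.999, -0.0], [-0.0, -0.0, -1.0]]
ft_force: [0.1, 0.3, 0.6]
opening: 0.0642
finger_force: 0.0
```

Run:
```python
from h import *
s=manip.read_state();print(s["position"],s["tool_rot"])
cs=cams.get_calibration("wrist");f=cams.grab_frame("wrist")
g=cams.grab_frame("scene")[150:255,190:390]
cv2.imwrite("pics/w2.png",np.vstack([cv2.resize(f[:, :],(400,300)),cv2.resize(g,(400,210),interpolation=cv2.INTER_CUBIC)]))
a=np.radians(3.26);R=np.array([[np.cos(a),-np.sin(a)],[np.sin(a),np.cos(a)]])
t=np.array([.607,.112])+R@[-.165,0];print("pre-push",t)
T=np.array(s["tool_rot"]);print("tool shift cm",100*(T.T@(np.r_[t,.2]-s["position"])))
```

```text
[ 0.68739452 -0.01499924  0.20543153] [[-9.98717808e-01 -5.06214345e-02  4.59121506e-04]
 [-5.06214524e-02  9.98717912e-01 -2.74911041e-05]
 [-4.57141232e-04 -5.06972527e-05 -9.99999894e-01]]
pre-push [0.44226701 0.10261694]
tool shift cm [23.88617862 12.98743641  0.53157514]
```

View pics/w2.png

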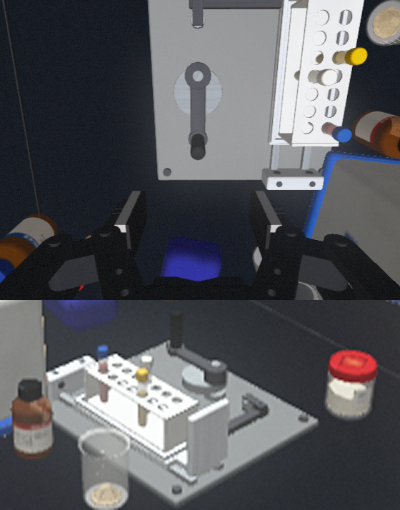

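The lever (hub (197,75) to post (197,148) in the wrist half) lies parallel to the slide, pointing away from the push plate. The carriage is still back. Now I'll move to in front of the push plate, fingers shut.

>>> {"name": "send_rows", "arguments": {"plan": [[2.4, 1.3, 0, 0, 0, 0, 0], [2.4, 1.3, 0, 0, 0, 0, 0], [2.4, 1.3, 0, 0, 0, 0, 0], [2.4, 1.3, 0, 0, 0, 0, 0], [2.4, 1.3, 0, 0, 0, 0, 0]]}}

```text
time: 7.38
position: [0.5629, 0.0442, 0.2033]
tool_rot: [[-0.999, -0.05, -0.0], [-0.05, 0.999, 0.0], [0.0, 0.0, -1.0]]
ft_force: [0.3, -0.1, 0.0]
opening: 0.0003
finger_force: 0.0
```

>>> {"name": "send_rows", "arguments": {"plan": [[2.4, 1.3, 0, 0, 0, 0, 0], [2.4, 1.3, 0, 0, 0, 0, 0], [2.4, 1.3, 0, 0, 0, 0, 0], [2.4, 1.3, 0, 0, 0, 0, 0], [2.4, 1.3, 0, 0, 0, 0, 0]]}}

```text
time: 7.8
position: [0.4398, 0.103, 0.2034]
tool_rot: [[-0.999, -0.051, -0.0], [-0.051, 0.999, 0.0], [0.0, 0.0, -1.0]]
ft_force: [0.8, -0.1, 0.1]
opening: -0.0001
finger_force: 0.0
```

>>> {"name": "send_rows", "arguments": {"plan": [[0, 0, 2.6, 0, 0, 0, 0], [0, 0, 2.6, 0, 0, 0, 0], [0, 0, 2.6, 0, 0, 0, 0], [0, 0, 2.6, 0, 0, 0, 0], [0, 0, 2.6, 0, 0, 0, 0]]}}

```text
time: 8.22
position: [0.4412, 0.1027, 0.0725]
tool_rot: [[-0.999, -0.051, 0.001], [-0.051, 0.999, 0.0], [-0.001, 0.0, -1.0]]
ft_force: [-0.3, 0.1, -0.3]
opening: -0.0001
finger_force: 0.0
```

Run:
```python
from h import *
s=manip.read_state();print(s["position"],s["opening"])
a=np.radians(3.26);R=np.array([[np.cos(a),-np.sin(a)],[np.sin(a),np.cos(a)]])
print("fixture",R.T@(np.array(s["position"])[:2]-[.607,.112]))
T=np.array(s["tool_rot"]);print("fixture x dir in tool",T.T@np.r_[R[:,0],0])
```

```text
[0.44122103 0.10270533 0.07251309] -5.299480841605053e-05
fixture [-1.66039258e-01  1.47728073e-04]
fixture x dir in tool [-9.99980772e-01  6.15742578e-03  7.36414200e-04]
```

>>> {"name": "send_rows", "arguments": {"plan": [[-0.6, 0, 0, 0, 0, 0, 0], [-0.6, 0, 0, 0, 0, 0, 0], [-0.6, 0, 0, 0, 0, 0, 0], [-0.4, 0, 0, 0, 0, 0, 0], [-0.4, 0, 0, 0, 0, 0, 0]]}}

```text
time: 8.63
position: [0.4688, 0.1041, 0.0747]
tool_rot: [[-0.999, -0.051, 0.003], [-0.051, 0.999, 0.0], [-0.003, 0.0, -1.0]]
ft_force: [-0.0, 0.4, 0.7]
opening: -0.0001
finger_force: 0.0
```

>>> {"name": "send_rows", "arguments": {"plan": [[-0.3, 0, 0, 0, 0, 0, 0], [-0.3, 0, 0, 0, 0, 0, 0], [-0.3, 0, 0, 0, 0, 0, 0], [-0.3, 0, 0, 0, 0, 0, 0], [-0.3, 0, 0, 0, 0, 0, 0]]}}

```text
time: 9.05
position: [0.482, 0.1047, 0.0733]
tool_rot: [[-0.999, -0.051, -0.001], [-0.051, 0.999, -0.0], [0.001, -0.0, -1.0]]
ft_force: [-3.2, -0.4, 1.9]
opening: -0.0001
finger_force: 1.4
```

>>> {"name": "send_rows", "arguments": {"plan": [[-0.3, 0, 0, 0, 0, 0, 0], [-0.3, 0, 0, 0, 0, 0, 0], [-0.3, 0, 0, 0, 0, 0, 0], [-0.3, 0, 0, 0, 0, 0, 0], [-0.3, 0, 0, 0, 0, 0, 0]]}}

```text
time: 9.47
position: [0.4975, 0.1055, 0.0732]
tool_rot: [[-0.999, -0.051, -0.0], [-0.051, 0.999, 0.0], [0.0, 0.0, -1.0]]
ft_force: [-2.7, 1.8, 2.2]
opening: 0.0003
finger_force: 1.4
```

>>> {"name": "send_rows", "arguments": {"plan": [[-0.2, 0, 0, 0, 0, 0, 0], [-0.2, 0, 0, 0, 0, 0, 0], [-0.2, 0, 0, 0, 0, 0, 0], [-0.2, 0, 0, 0, 0, 0, 0], [-0.2, 0, 0, 0, 0, 0, 0]]}}

```text
time: 9.88
position: [0.5073, 0.1061, 0.0732]
tool_rot: [[-0.999, -0.051, -0.0], [-0.051, 0.999, 0.0], [0.0, 0.0, -1.0]]
ft_force: [-3.0, 1.5, -0.0]
opening: 0.0002
finger_force: 1.3
```

>>> {"name": "send_rows", "arguments": {"plan": [[-0.15, 0, 0, 0, 0, 0, 0], [-0.15, 0, 0, 0, 0, 0, 0], [-0.15, 0, 0, 0, 0, 0, 0], [-0.1, 0, 0, 0, 0, 0, 0], [-0.1, 0, 0, 0, 0, 0, 0]]}}

```text
time: 10.3
position: [0.5138, 0.1064, 0.0733]
tool_rot: [[-0.999, -0.051, -0.0], [-0.051, 0.999, 0.0], [0.0, 0.0, -1.0]]
ft_force: [-3.1, 1.9, 0.2]
opening: 0.0002
finger_force: 1.3
```

>>> {"name": "send_rows", "arguments": {"plan": [[-0.1, 0, 0, 0, 0, 0, 0], [-0.1, 0, 0, 0, 0, 0, 0], [-0.1, 0, 0, 0, 0, 0, 0], [-0.1, 0, 0, 0, 0, 0, 0], [0, 0, 0, 0, 0, 0, 0]]}}

```text
time: 10.72
position: [0.5157, 0.1064, 0.0731]
tool_rot: [[-0.999, -0.051, -0.004], [-0.051, 0.999, -0.0], [0.004, -0.0, -1.0]]
ft_force: [-13.7, 0.6, 7.9]
opening: 0.0001
finger_force: 6.4
```

The force has risen to 14 N, so it is probably home. One slightly firmer press, then I'll back off and look.

>>> {"name": "send_rows", "arguments": {"plan": [[-0.1, 0, 0, 0, 0, 0, 0], [-0.1, 0, 0, 0, 0, 0, 0], [0, 0, 0, 0, 0, 0, 0], [0, 0, 0, 0, 0, 0, 0], [0, 0, 0, 0, 0, 0, 0]]}}

```text
time: 11.13
position: [0.5157, 0.1064, 0.0728]
tool_rot: [[-0.999, -0.051, -0.007], [-0.051, 0.999, -0.001], [0.007, -0.0, -1.0]]
ft_force: [-22.9, -1.0, 14.3]
opening: 0.0001
finger_force: 11.2
```

>>> {"name": "send_rows", "arguments": {"plan": [[0.3, 0, 0, 0, 0, 0, 0], [0.5, 0, 0, 0, 0, 0, 0], [1, 0, 0, 0, 0, 0, 0], [2, 0, 0, 0, 0, 0, 0], [2, 0, 0, 0, 0, 0, 0]]}}

```text
time: 11.55
position: [0.4613, 0.1036, 0.0733]
tool_rot: [[-0.999, -0.051, 0.001], [-0.051, 0.999, 0.0], [-0.001, -0.0, -1.0]]
ft_force: [-0.3, -0.6, 0.4]
opening: 0.0001
finger_force: 0.0
```

>>> {"name": "send_rows", "arguments": {"plan": [[0, 0, -3, 0, 0, 0, 0], [0, 0, -3, 0, 0, 0, 0], [0, 0, -3, 0, 0, 0, 0], [0, 0, -3, 0, 0, 0, 0], [0, 0, 0, 0, 0, 0, 0]]}}

```text
time: 11.97
position: [0.4638, 0.1039, 0.1982]
tool_rot: [[-0.999, -0.051, 0.008], [-0.051, 0.999, 0.001], [-0.008, 0.0, -1.0]]
ft_force: [1.1, 0.3, 0.2]
opening: 0.0
finger_force: 0.0
```

Run:
```python
from h import *
print(manip.read_state()["position"])
f=cams.grab_frame("wrist")
g=cams.grab_frame("scene")[150:255,190:390]
cv2.imwrite("pics/w3.png",np.vstack([cv2.resize(f,(400,300)),cv2.resize(g,(570,300),interpolation=cv2.INTER_CUBIC)[:,:400]]))
cv2.imwrite("pics/w3.png",np.vstack([cv2.copyMakeBorder(cv2.resize(f,(400,300)),0,0,0,170,0),cv2.resize(g,(570,300),interpolation=cv2.INTER_CUBIC)]))
```

```text
[0.46382422 0.10389805 0.19817392]
```

View pics/w3.png

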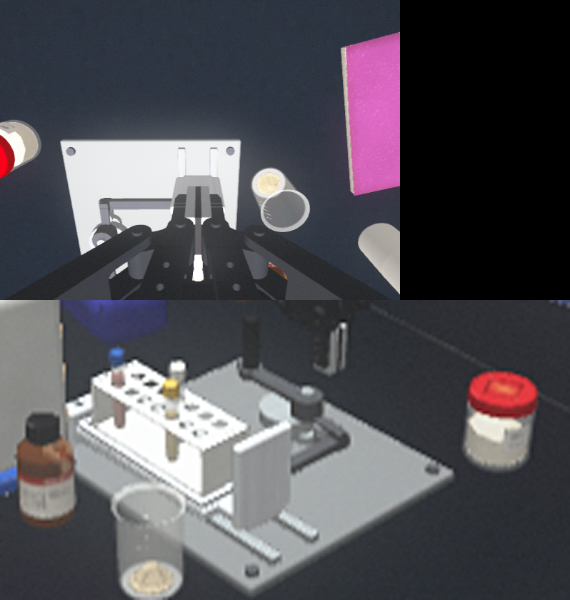

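The scene view shows the carriage moved forward against the stop block, the rack and tubes upright, and the lever along the slide. I'll measure the push plate (top corners (235,155) and (290,125) in the lower half).

Run:
```python
from h import *
a=np.radians(3.26);R=np.array([[np.cos(a),-np.sin(a)],[np.sin(a),np.cos(a)]])
for u,v,z in((235,156,.105),(290,127,.105),(251,20,.105)):
    p=ray("scene",(190+u/2.85,150+v/2.857),z)[:2];print(R.T@(p-[.607,.112]))
print(manip.read_state()["joint_vel"])
```

```text
[-0.08519853  0.03509039]
[-0.0838925  -0.02652158]
[ 0.07022903 -0.12819423]
[-0.01812954  2.21145951  1.69089053  0.01613943 -0.88658489 -0.03630046]
```

```bash
python3 -c "
from rig import manip;print(manip.sign_off())"
```

```text
the job is handed in; nothing more can be done
None
```

I turned the cam to its low point, pushed the carriage forward onto the stop block and handed the job in with the arm clear of everything. The picture puts the push plate within about 2 mm of fully home; sign-off gave no verdict.

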